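Reset the router with a screwdriver from the desk caddy

TASK

The router has hung and its reset key is sunk too deep in its top for a finger. Draw the screwdriver out of the desk caddy, press the red reset key all the way down with the tip and keep it down for two seconds without leaning on it hard, then stand the screwdriver back in its bay of the caddy. Leave the caddy, the pen in it and the other things as they are.

Things in the scene. Friction and masses are not known exactly. Their poses are not given: they have to be found in the camera images.
- caddy: light wooden desk caddy, open on top, loose, 80 (x) x 88 (y) x 76 mm high; origin: centre of its underside. Walls and floor 6 mm; a partition 70 mm high at y 0 to 4 mm parts the tool bay (y -38 to 0, x -34 to 34 mm) from the pen bay (+y). The screwdriver leans towards the -x wall, a pen in the pen bay towards +x; a paper label in a brass frame is on the -y face
- tool_bay (a point): centre of the floor of the caddy's tool bay, 19 mm to -y of the caddy's centre, 6 mm up
- screwdriver: screwdriver along its own y, 145 mm: orange handle to +y, 74 mm long, 23 wide (x), 20 thick (z); steel shank, 6 mm diameter, to -y. Origin at mid length, 10 mm to -z of the axis. It starts leaning about 38 degrees, tip in the corner of bay floor and +x wall, handle on the -x rim with 50 mm standing out; its x is along the caddy's y
- driver_tip (a point): end of the screwdriver's shank, on its axis
- driver_end (a point): rounded top end of its handle, on its axis, 144 mm from driver_tip
- router: dark grey network router, fixed, 128 (x) x 186 (y) x 40 mm high, two upright aerials of 140 mm at its back (+x) corners; origin at the centre of its underside, front with the status lights to its -x
- reset_mouth (a point): centre of the mouth of the round reset recess in the router's top, ringed in red, 40 mm up, at x -6, y -60 mm of the router; the recess is 15 mm wide and straight down; the top of the red key, 9 mm wide, lies 14 mm below the mouth
- reset_key (a joint): travel of the sprung reset key: 0 up, 0.004 m fully down (about 4.5 N)
- pen: green pen, 145 mm long, leaning in the pen bay; origin at mid length
- eraser: blue and white eraser, 23 x 52 x 12 mm, lying near the counter's front edge; origin at the centre of its underside
Mind the look-alikes: they are no part of the job. What is shaped like the caddy but pink is not meant.

How it is judged:
On the way, in this order (a step that is already met when the one before it is completed fails the run):
1. the screwdriver is drawn out of the caddy (z of driver_tip in the frame of caddy above 0.08 m), for 0.1 s.
2. its tip keeps the reset key fully down for two seconds (value of joint reset_key above 0.0033 m and contact force between screwdriver and reset_key above 1 N), for 1.7 s.
At the end, for the whole second after the job is handed in: The screwdriver stands at rest in the caddy's tool bay, tip within 20 mm of the bay's floor and handle end more than 90 mm above the caddy's underside; the reset key is up again; the caddy stands upright within 40 mm of where it was, the pen still in it (z of driver_tip in the frame of tool_bay between -0.01 and 0.02 m and distance between driver_tip and tool_bay below 0.045 m and y of driver_tip in the frame of tool_bay between -0.019 and 0.019 m and z of driver_end in the frame of caddy above 0.09 m and linear speed of screwdriver below 0.02 m/s and value of joint reset_key below 0.001 m and angle between caddy's own z axis and vertical below 0.1 rad and distance of caddy from where it was at the start of the episode below 0.04 m and horizontal distance between pen and caddy below 0.06 m and height (world z) of pen above 0.045 m); the robot touches nothing.
It fails at once if the reset key is pressed with more than 30 N (contact force between anything else and reset_key above 30 N).
It fails at once if the caddy is tipped by more than 17 degrees (angle between caddy's own z axis and vertical above 0.3 rad).
It fails at once if the eraser is shifted by more than 30 mm (distance of eraser from where it was at the start of the episode above 0.03 m).
It also fails if it takes over 70 s, if anything falls off the work surface, if the arm or the gripper's body presses on something with over 40 N, if the wrist force passes 120 N, or if a joint passes its speed limit or range.

ROBOT

A 7-joint arm with a two-finger parallel gripper is mounted at the origin on a cart in front of the work surface, level with it; the furniture and walls round the work are solid. World frame = base frame: x ahead of the robot, y to its left, z up, the work surface at z = 0. Lengths are in m, angles in rad, forces in N, time in s.
With the tool pointing down it reaches from about 0.425 to 0.925 m from the base axis. Payload 6.8 kg.
Tool frame: the origin (TCP) lies on the centre line of the jaws, within the pads' length; the fingertips stand 14 mm ahead of it and the grasp point (between the pads) lies 5 mm behind it (arm.tips_ahead is the distance from the TCP to the fingertips, in m); z points along the fingers, y is the line along which they close (so a half turn about z gives the same grasp; the last joint's range is limited). The gripper opens to 88 mm and grips with 3 to 60 N. Pads are 20 mm wide; open, the fingers measure 115 mm over their backs; the gripper's body (75 mm by 178 mm) begins 61 mm behind the grasp point.
Start: joints at [-1.445, 0.477, 0.022, 1.555, -0.011, 1.109, -0.083], TCP at [0.156, 0.657, 0.237] pointing down, gripper open.
Joint ranges: [-2.96, 2.96], [-0.34, 2.1], [-1.41, 1.46], [0.24, 2.44], [-1.37, 4.51], [0.17, 1.92], [-2.96, 2.96]. Speed limits (rad/s): [2.39, 2.39, 3.14, 3.14, 3.14, 3.14, 3.14].

INTERFACE

Orientations are given as a unit quaternion [w, x, y, z].
In Python, from station import arm gives the robot as it stands.
- The arm moves only by the tool apply_moves, never from a script. Its argument "commands" is a list of rows, each a list of 2 entries, a list of its own where there are three numbers: the shift along the tool's x, y, z in m, then the turn about the tool's z in rad. A call has 1 to 20 rows; each row is the pose to reach, as a shift and turn from the pose commanded when the call began, along the tool's axes at that moment; what a row does not reach only later rows make up. A row lasts 1/10 s, in which the tool goes at most 50 mm and 8.59 degrees, less where a joint would pass 70% of its speed; a pose out of reach is approached as far as the arm can. A call with a gripper value outside its range is refused whole. "claw" is the closure, from -1 (fully open) to 1 (shut), set as the call begins (left out, the last holds). The fingers move at their own pace and stop on an object; "force" is the grip in N (left out, the last holds). Time passes only in rows, so rows that repeat a pose let the fingers close. It gives the time, the measured TCP pose, the force, the opening and the grip force at its end, in the units of the state.
- arm.get_state(): the state, without advancing time (a new reading comes with each control period).
- arm.get_image(name): name is "side" or "top" or "wrist"; returns the picture (480x640x3 uint8, red, green, blue); there is no depth.
- arm.camera_info(name): a dict with "camera_matrix" (3x3 intrinsics, pixels), "R" (3x3) and "t" (3): a world point X has camera coordinates R X + t; the wrist camera has in their place "mount" (4x4, takes a point from camera to tool coordinates, whose origin is the TCP and whose axes are the flange's). Camera axes: x right, y down, z forward; pixel columns grow to the right and rows downward; lengths in m; the calibration is good to about 2 mm. A picture is of the moment at which its call begins: read the wrist's pose just before it. camera_info takes no time and is no camera call.
- arm.finish_job(): hands the job in; it is judged then, once.
The state is a dict: "time": time; "joints": joint angles; "qvel": joint speeds; "joint_torque": joint torques, N m; "tcp_pos": TCP position; "eef_rot": TCP orientation; "wrist_force": force on the tool from outside, world axes, zero at the start; "torque": the same for the moment, N m; "width": opening from 0.0 (shut) to 1.0 (fully open); "gripper_force": force on a finger pad.
Only numpy, scipy, OpenCV 4.12 (cv2) and the standard library are available. Lean on these libraries where they do the work, as an engineer would, in place of code of your own. Each camera call takes 0.05 s, during which the arm holds its last target. There are 200 camera calls.

## Working session

There is one attempt and no reset: what is moved stays moved. The work goes in short steps, Python scripts to look and compute and a tool call to move; the robot and the scene stay as the last step left them, time stands still between calls to the robot, and variables do not carry over. Pictures are saved under pics/ and viewed, at most 10 in all, crops included, and the job is handed in when it is done.

Besides the shell and the picture viewer there is one more tool, called after "Call:" by a JSON object that holds its "op" and its "data", one argument or row to a line. apply_moves: Moves the arm, as the interface text tells. Its arguments: {"type":"object","properties":{"commands":{"type":"array"},"claw":{"type":"number"},"force":{"type":"number"}},"required":["commands"]}

```bash
mkdir -p pics
cat > h.py <<'E'
from station import arm
import numpy as np, cv2
from scipy.spatial.transform import Rotation as Rn
def cam(n,st=None):
    c=arm.camera_info(n);K=np.array(c["camera_matrix"])
    if "R" in c: return K,np.array(c["R"]),np.array(c["t"])
    st=st or arm.get_state();q=st["eef_rot"];T=np.eye(4);T[:3,:3]=Rn.from_quat([q[1],q[2],q[3],q[0]]).as_matrix();T[:3,3]=st["tcp_pos"]
    M=np.linalg.inv(T@np.array(c["mount"]));return K,M[:3,:3],M[:3,3]
def ray(c,u,v):
    K,R,t=c;d=R.T@np.linalg.solve(K,[u,v,1.]);return -R.T@t,d/np.linalg.norm(d)
def onz(c,u,v,z):
    o,d=ray(c,u,v);return o+d*(z-o[2])/d[2]
def tri(*obs):
    A=0;b=0
    for c,u,v in obs:
        o,d=ray(c,u,v);P=np.eye(3)-np.outer(d,d);A=A+P;b=b+P@o
    return np.linalg.solve(A,b)
def proj(c,X):
    K,R,t=c;p=K@(R@np.asarray(X)+t);return p[:2]/p[2]
def save(n,f):
    im=arm.get_image(n);cv2.imwrite('pics/'+f,im[:,:,::-1]);return im
E
python3 - <<'E'
from h import *
print(arm.get_state(),arm.tips_ahead)
a=save('top','top0.png');b=save('side','side0.png');w=save('wrist','w0.png')
for n in('top','side'):
    c=cam(n);print(n,c[0],-c[1].T@c[2],c[1])
print(arm.camera_info('wrist'))
E
```

```text
{'time': 0.0, 'joints': array([-1.44506687,  0.47778342,  0.02235314,  1.556392  , -0.01148781,
        1.1092981 , -0.0831122 ]), 'qvel': array([-0.00116098, -0.00145632,  0.00012987,  0.00059574,  0.0007358 ,
       -0.0003765 , -0.00090785]), 'joint_torque': array([-6.11927171e-04, -5.82848489e+01,  1.53435856e+00, -2.72604579e+01,
       -5.43237152e-02,  1.72966142e-02,  1.63111454e-04]), 'tcp_pos': array([0.15629546, 0.65609087, 0.23571826]), 'eef_rot': array([-2.93331523e-05,  1.16646756e-01,  9.93173080e-01, -8.75740256e-04]), 'wrist_force': array([ 0.09012523, -0.71471992,  0.89242006]), 'torque': array([ 0.02243366,  0.01031705, -0.06236835]), 'gripper_force': 0.0, 'width': 0.9996239762167632} 0.014
top [[542.27906872   0.         329.77316963]
 [  0.         542.27906872 245.29146284]
 [  0.           0.           1.        ]] [0.15152916 0.0962399  1.50947792] [[ 0.02891911 -0.99952245  0.0108884 ]
 [-0.98467938 -0.03036021 -0.17171131]
 [ 0.17195988 -0.00575585 -0.98508714]]
side [[552.0834337    0.         320.13941608]
 [  0.         552.0834337  246.71911939]
 [  0.           0.           1.        ]] [-0.20596451 -0.66272948  0.90767186] [[ 0.78825254 -0.61495778  0.02201978]
 [-0.36968997 -0.50186794 -0.78195774]
 [ 0.49192202  0.60823968 -0.62294239]]
{'camera_matrix': array([[405.79256928,   0.        , 321.22701546],
       [  0.        , 405.79256928, 240.37460111],
       [  0.        ,   0.        ,   1.        ]]), 'mount': array([[-5.92406582e-05, -9.52991701e-01, -3.02996392e-01,
         8.35002176e-02],
       [ 9.99999959e-01, -1.40934241e-04,  2.47753798e-04,
         1.17434367e-03],
       [-2.78809880e-04, -3.02996365e-01,  9.52991671e-01,
        -1.47532148e-01],
       [ 0.00000000e+00,  0.00000000e+00,  0.00000000e+00,
         1.00000000e+00]])}
```

View pics/top0.png

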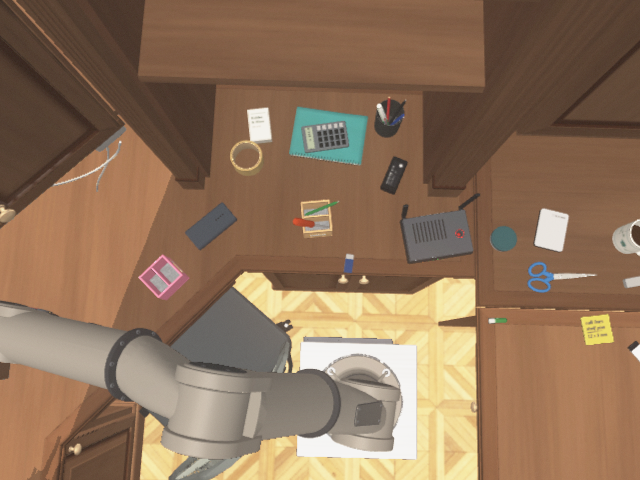

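View pics/side0.png

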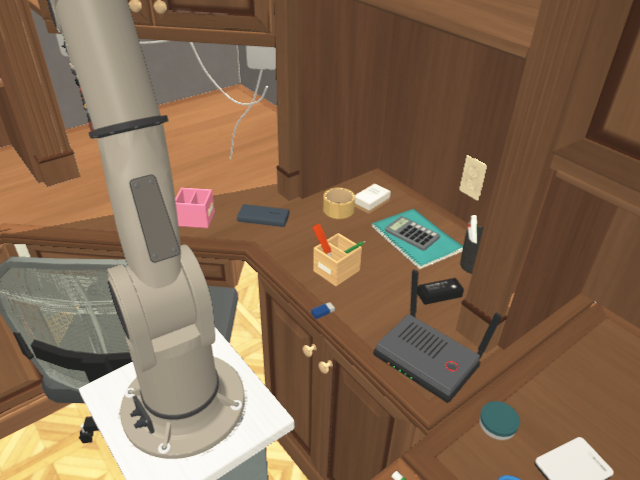

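The top view shows the caddy at about (317,218), its orange handle at (303,223) pointing left (+y), the eraser at (349,263), the router at (437,235) and the red key at (460,234). The side view shows the caddy at (337,258), the handle at (321,238) and the key at (452,366).

Run:
```python
from h import *
a=cv2.imread('pics/top0.png');b=cv2.imread('pics/side0.png')
A=cv2.resize(a[190:280,280:400],None,fx=5,fy=5,interpolation=cv2.INTER_CUBIC)[:450,:600]
B=cv2.resize(b[215:295,290:380],None,fx=5,fy=5,interpolation=cv2.INTER_CUBIC)
C=np.zeros((600,800,3),np.uint8)
A=cv2.resize(a[195:255,285:345],(400,400),interpolation=cv2.INTER_CUBIC)
B=cv2.resize(b[220:290,305:375],(400,400),interpolation=cv2.INTER_CUBIC)
C[:400,:400]=A;C[:400,400:]=B
cv2.imwrite('pics/c1.png',C[:400])
ct,cs=cam('top'),cam('side')
hs=lambda i:cv2.cvtColor(i,cv2.COLOR_BGR2HSV)
for n,i,c,w in(('top',a,ct,(280,190,345,260)),('side',b,cs,(300,215,345,260)),('topk',a,ct,(440,215,480,255)),('sidek',b,cs,(430,345,475,385))):
    h=hs(i);m=((h[...,0]<10)|(h[...,0]>172))&(h[...,1]>170)&(h[...,2]>100)
    M=np.zeros_like(m);M[w[1]:w[3],w[0]:w[2]]=1;m&=M
    y,x=np.nonzero(m);print(n,len(x),x.mean(),y.mean(),x.min(),x.max(),y.min(),y.max())
print('key tri',tri((ct,459.5,233.5),(cs,452,366)),onz(ct,459.5,233.5,.04),onz(cs,452,366,.04))
print('caddy',onz(ct,317,218,.076),'eraser',onz(ct,349,263,.01),'pink',onz(ct,162,277,.076))
```

```text
top 125 302.424 222.184 293 313 218 226
side 242 321.2809917355372 237.58264462809916 313 330 224 252
topk 3 458.3333333333333 233.66666666666666 458 459 233 234
sidek 10 450.4 366.8 447 456 361 370
key tri [ 0.45425634 -0.27212433  0.03951096] [ 0.45224024 -0.27040818  0.04      ] [ 0.45619868 -0.27343844  0.04      ]
caddy [0.4756425  0.12458866 0.076     ] eraser [0.36476689 0.03236395 0.01      ] pink [0.30289673 0.52938077 0.076     ]
```

View pics/c1.png

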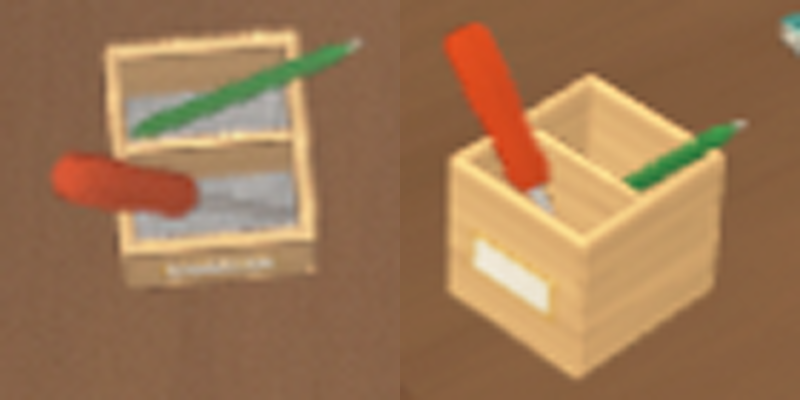

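The crop shows the caddy upright, its label side facing the robot. The handle leans to the left (+y), and the pen is in the far bay with its end at (357,43). The tool can only point down, so I'll let the vertical pads bring the driver upright by closing them in its lean plane (tool y along world y). First I'll look with the wrist camera from above the caddy.

Call:
{"op": "apply_moves", "data": {
  "commands": [
    [[-0.02,-0.02,0],0],
    [[-0.05,-0.05,0],-0.02],
    [[-0.08,-0.08,0],-0.05],
    [[-0.11,-0.11,0],-0.08],
    [[-0.14,-0.14,0],-0.11],
    [[-0.17,-0.17,0],-0.14],
    [[-0.2,-0.2,0],-0.17],
    [[-0.23,-0.23,0],-0.2],
    [[-0.26,-0.26,0],-0.23],
    [[-0.29,-0.29,0],-0.23],
    [[-0.32,-0.32,0],-0.23],
    [[-0.35,-0.35,0],-0.23],
    [[-0.38,-0.38,0],-0.23],
    [[-0.4,-0.41,0],-0.23],
    [[-0.41,-0.43,0],-0.23],
    [[-0.418,-0.441,0],-0.23],
    [[-0.418,-0.441,0],-0.23],
    [[-0.418,-0.441,0],-0.23]
  ],
  "claw": -1
}}

```text
time: 1.95
tcp_pos: [0.4606, 0.1313, 0.2365]
eef_rot: [-0.0, 0.002, 1.0, 0.0]
wrist_force: [0.1, 0.0, -0.4]
width: 1.002
gripper_force: 0.0
```

Run:
```python
from h import *
s=arm.get_state();print(s)
save('wrist','w1.png')
```

```text
{'time': 1.95, 'joints': array([-0.66799142,  0.14949078,  0.29018486,  2.02591829, -0.05199716,
        0.97317574,  1.21527752]), 'qvel': array([-0.01606531,  0.00084836, -0.01509885, -0.00252803, -0.00056066,
       -0.00107011,  0.00032662]), 'joint_torque': array([  0.96135322, -33.40555787,   2.26690672, -25.02215624,
         0.08521285,   0.0835928 ,   0.04080484]), 'tcp_pos': array([0.46057195, 0.13125759, 0.23654804]), 'eef_rot': array([-1.58232102e-04,  1.96794411e-03,  9.99998043e-01,  1.25603319e-04]), 'wrist_force': array([ 0.06277578,  0.04690863, -0.3965765 ]), 'torque': array([0.01139927, 0.04615321, 0.008956  ]), 'gripper_force': 0.0, 'width': 1.002387456571162}
```

View pics/w1.png

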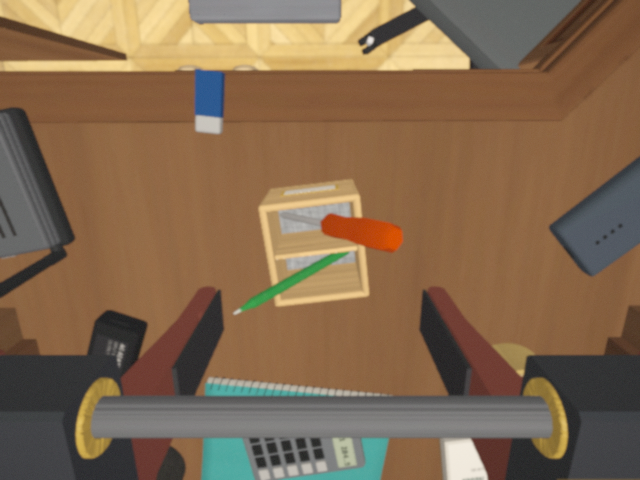

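The wrist view shows the caddy rim corners at (260,208), (360,194), (368,296) and (277,305). The shank runs from (283,215), the handle from (325,224) to (402,238), and the pen end is at (238,312).

```bash
cat >> h.py <<'E'
def hmask(im):
    h=cv2.cvtColor(im,cv2.COLOR_RGB2HSV);m=((h[...,0]<12)&(h[...,1]>200)&(h[...,2]>150)).astype(np.uint8)
    n,l,s,ce=cv2.connectedComponentsWithStats(m);k=1+s[1:,4].argmax();y,x=np.nonzero(l==k)
    return np.c_[x,y].astype(float)
E
python3 - <<'E'
from h import *
im=cv2.imread('pics/w1.png')[:,:,::-1].copy();c=cam('wrist')
C=[onz(c,u,v,.076) for u,v in((260,208),(360,194),(368,296),(277,305))];C=np.array(C)
print(C.round(4),C.mean(0));
e=[C[0]-C[1],C[3]-C[2],C[3]-C[0],C[2]-C[1]]
for d in e:print(np.linalg.norm(d),np.degrees(np.arctan2(d[1],d[0])))
ct=cam('top');T=np.array([(285+x/6.667,195+y/6.667) for x,y in((312,235),(125,247),(106,45),(297,32))])
for p,q in zip(T,((260,208),(360,194),(368,296),(277,305))): print(tri((ct,*p),(c,*q)).round(4))
p=hmask(im);print(cv2.minAreaRect(p.astype(np.float32)),p.min(0),p.max(0))
print('shank tip on floor',onz(c,283,215,.009))
print('handle end tri',tri((ct,294.5,221.5),(c,394,238)), 'eraser',onz(c,209,100,.012),'pen end tri',tri((ct,338.5,201.5),(c,238,312)))
# handle end tri with side
cs=cam('side');print(tri((cs,317,227),(c,394,238)))
E
```

```text
[[0.4486 0.0854 0.076 ]
 [0.4378 0.1629 0.076 ]
 [0.5239 0.1718 0.076 ]
 [0.5319 0.0957 0.076 ]] [0.48555691 0.12893916 0.076     ]
0.0781546729681187 -82.0618851008262
0.0765178861672518 -83.95559500533156
0.08394076495046567 7.001309426302118
0.08651192893450482 5.917072210685713
[0.4472 0.0841 0.0699]
[0.4227 0.1559 0.1473]
[0.5142 0.169  0.0966]
[0.5265 0.0944 0.0843]
((361.70489501953125, 231.04388427734375), (81.43697357177734, 27.727685928344727), 12.094757080078125) [322. 215.] [401. 251.]
shank tip on floor [0.47099962 0.09663916 0.009     ]
handle end tri [0.45168544 0.17990645 0.14014876] eraser [0.36752639 0.03599737 0.012     ] pen end tri [0.51393051 0.07049961 0.11926813]
[0.46497222 0.18395437 0.10798637]
```

Call:
{"op": "apply_moves", "data": {
  "commands": [
    [[-0.002,0.012,0.015],-0.04],
    [[-0.004,0.025,0.03],-0.08],
    [[-0.004,0.035,0.05],-0.126],
    [[-0.004,0.035,0.066],-0.126],
    [[-0.004,0.035,0.066],-0.126],
    [[-0.004,0.035,0.066],-0.126]
  ]
}}

```text
time: 2.6
tcp_pos: [0.4647, 0.1664, 0.1708]
eef_rot: [-0.0, -0.062, 0.998, -0.0]
wrist_force: [0.1, -0.6, -1.1]
width: 1.0
gripper_force: 0.0
```

Run:
```python
from h import *
s=arm.get_state();print(s['tcp_pos'],s['eef_rot'])
save('wrist','w2.png')
```

```text
[0.46467894 0.16644768 0.17078808] [-2.67771988e-04 -6.16044936e-02  9.98100600e-01 -8.12513058e-05]
```

View pics/w2.png

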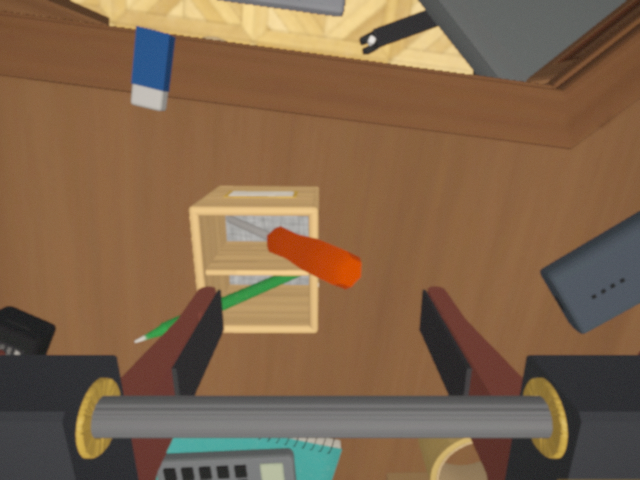

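The caddy now lies square to the tool: rim corners at (190,208), (319,207) and (317,331), handle end at (350,271), shank down to (230,220).

```bash
cat >> h.py <<'E'
W1=dict(tcp_pos=[0.46057195,0.13125759,0.23654804],eef_rot=[-1.58e-4,1.968e-3,.999998,1.256e-4])
W2=dict(tcp_pos=[0.46467894,0.16644768,0.17078808],eef_rot=[-2.678e-4,-6.1604e-2,.9981006,-8.1e-5])
C0=np.array([.4856,.129,0])
E
python3 - <<'E'
from h import *
a=cam('wrist',W1);b=cam('wrist',W2)
for n,p,q in(('c0',(260,208),(190,208)),('c1',(360,194),(319,207)),('c2',(368,296),(317,331)),('end',(394,238),(350,271)),('hbase',(326,223),(270,238)),('pen',(238,312),(138,340))):
    print(n,tri((a,*p),(b,*q)).round(4))
C=np.array([onz(b,*p,.076) for p in((190,208),(319,207),(317,331))]);print(C.round(4),(C[0]+C[2])/2,np.degrees(np.arctan2(*(C[0]-C[1])[[1,0]])))
print(onz(b,228,219,.009))
E
```

```text
c0 [0.4482 0.0848 0.0762]
c1 [0.4397 0.1631 0.0672]
c2 [0.531  0.1728 0.0615]
end [0.4611 0.1826 0.1162]
hbase [0.458  0.1359 0.0859]
pen [0.514  0.0722 0.1221]
[[0.4478 0.0846 0.076 ]
 [0.4375 0.1628 0.076 ]
 [0.5225 0.1718 0.076 ]] [0.48512997 0.12821416 0.076     ] -82.48723711037546
[0.47111757 0.09442816 0.009     ]
```

Call:
{"op": "apply_moves", "data": {
  "commands": [
    [[0,0,0.02],0],
    [[0,0,0.04],0],
    [[0,0,0.055],0],
    [[0,0,0.068],0],
    [[0,0,0.073],0],
    [[0,0,0.073],0],
    [[0,0,0.073],0]
  ]
}}

```text
time: 3.35
tcp_pos: [0.4655, 0.166, 0.0983]
eef_rot: [0.0, -0.061, 0.998, 0.0]
wrist_force: [0.6, -1.0, 0.6]
width: 0.998
gripper_force: 0.0
```

Call:
{"op": "apply_moves", "data": {
  "commands": [
    [[0,-0.005,0],0],
    [[0,-0.01,0],0],
    [[0,-0.015,0],0],
    [[0,-0.02,0],0],
    [[0.001,-0.025,0],0],
    [[0.001,-0.03,0],0],
    [[0.001,-0.035,0],0],
    [[0.001,-0.04,0],0],
    [[0.002,-0.045,0],0],
    [[0.002,-0.05,0],0],
    [[0.002,-0.055,0],0],
    [[0.002,-0.06,0],0],
    [[0.002,-0.064,0],0],
    [[0.002,-0.064,0],0],
    [[0.002,-0.064,0],0]
  ],
  "claw": -0.8,
  "force": 5
}}

```text
time: 4.85
tcp_pos: [0.4708, 0.102, 0.0976]
eef_rot: [-0.0, -0.061, 0.998, 0.0]
wrist_force: [-0.7, 0.2, -0.5]
width: 0.898
gripper_force: 0.0
```

Call:
{"op": "apply_moves", "data": {
  "commands": [
    [[0,0,0],0],
    [[0,0,0],0],
    [[0,0,0],0],
    [[0,0,0],0],
    [[0,0,0],0],
    [[0,0,0],0]
  ],
  "claw": -0.2,
  "force": 5
}}

```text
time: 5.45
tcp_pos: [0.4708, 0.102, 0.0977]
eef_rot: [0.0, -0.061, 0.998, 0.0]
wrist_force: [-0.6, -0.8, -0.4]
width: 0.601
gripper_force: 0.0
```

Run:
```python
from h import *
s=arm.get_state();print(s['tcp_pos'],s['eef_rot'],s['width'],s['gripper_force'],s['wrist_force'])
a=save('wrist','w3.png');b=save('side','s3.png')
C=np.zeros((480,800,3),np.uint8)
C[:,:320]=a[:,160:480];C[:,320:]=cv2.resize(b[200:300,290:390],(480,480))
cv2.imwrite('pics/c3.png',C[:,:,::-1])
```

```text
[0.47080225 0.10204482 0.09765876] [ 2.37394382e-05 -6.10505585e-02  9.98134675e-01  1.43233278e-05] 0.6007869875877203 0.03884702644427307 [-0.61990373 -0.82042719 -0.39950065]
```

View pics/c3.png

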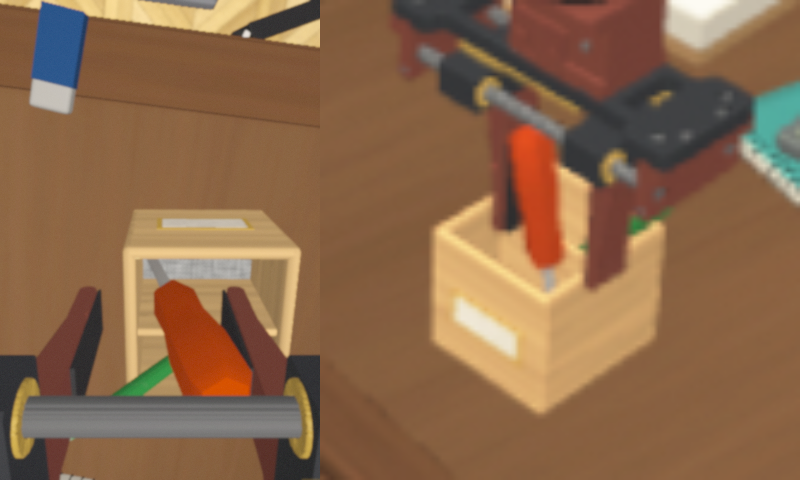

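The handle stands nearly upright between the fingers, and the caddy and pen have not moved. Next I'll close gently, then firmly.

Call:
{"op": "apply_moves", "data": {
  "commands": [
    [[0,0,0],0],
    [[0,0,0],0],
    [[0,0,0],0],
    [[0,0,0],0],
    [[0,0,0],0],
    [[0,0,0],0]
  ],
  "claw": 1,
  "force": 8
}}

```text
time: 6.15
tcp_pos: [0.4708, 0.1021, 0.0976]
eef_rot: [-0.0, -0.061, 0.998, 0.0]
wrist_force: [0.2, 0.7, 0.5]
width: 0.225
gripper_force: 8.0
```

Call:
{"op": "apply_moves", "data": {
  "commands": [
    [[0,0,0],0],
    [[0,0,0],0],
    [[0,0,0],0]
  ],
  "claw": 1,
  "force": 35
}}

```text
time: 6.45
tcp_pos: [0.4708, 0.1021, 0.0976]
eef_rot: [-0.0, -0.061, 0.998, 0.0]
wrist_force: [0.8, -0.2, 0.2]
width: 0.222
gripper_force: 35.0
```

Call:
{"op": "apply_moves", "data": {
  "commands": [
    [[0,0,-0.01],0],
    [[0,0,-0.025],0],
    [[0,0,-0.045],0],
    [[0,0,-0.065],0],
    [[0,0,-0.085],0],
    [[0,0,-0.1],0],
    [[0,0,-0.11],0],
    [[0,0,-0.115],0],
    [[0,0,-0.115],0],
    [[0,0,-0.115],0],
    [[0,0,-0.115],0]
  ]
}}

```text
time: 7.55
tcp_pos: [0.4703, 0.1019, 0.2119]
eef_rot: [-0.001, -0.061, 0.998, -0.0]
wrist_force: [-0.1, -0.0, -0.9]
width: 0.217
gripper_force: 35.0
```

Run:
```python
from h import *
s=arm.get_state();print(s['tcp_pos'],s['eef_rot'],s['width'],s['gripper_force'],s['wrist_force'])
a=save('wrist','w4.png');b=save('side','s4.png')
C=np.zeros((480,800,3),np.uint8)
C[:,:320]=a[:,160:480];C[:,320:]=cv2.resize(b[180:300,290:410],(480,480))
cv2.imwrite('pics/c4.png',C[:,:,::-1])
c=cam('side');print(proj(c,s['tcp_pos']))
```

```text
[0.47028506 0.10186585 0.21193482] [-7.05592434e-04 -6.10748276e-02  9.98132905e-01 -2.67167828e-04] 0.21704902390056363 34.99924719828414 [-0.0646827  -0.01002665 -0.8650163 ]
[341.45892037 206.49793403]
```

View pics/c4.png

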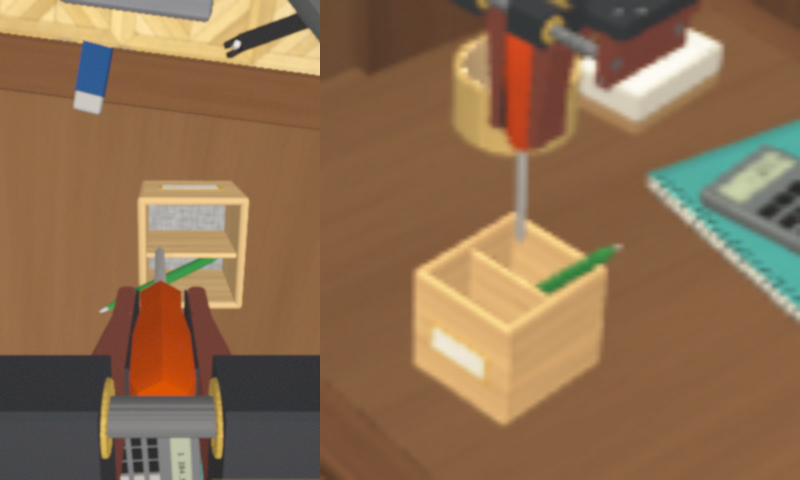

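The driver is held vertical and is clear of the caddy. Its tip is at wrist pixel (320,250) and side pixel (340,240), and the caddy and pen are unmoved. Now I'll measure the tip in the tool frame.

Run:
```python
from h import *
s=arm.get_state();w=cam('wrist',s);c=cam('side')
a=cv2.imread('pics/w4.png');b=cv2.imread('pics/s4.png')
ga=cv2.cvtColor(a,cv2.COLOR_BGR2HSV);gb=cv2.cvtColor(b,cv2.COLOR_BGR2HSV)
print('wrist S'); 
for v in range(240,290,4):
    r=[u for u in range(300,345) if ga[v,u,1]<60 and 90<ga[v,u,2]<220];print(v,r[:1],r[-1:],len(r))
print('side')
for v in range(214,246,2):
    r=[u for u in range(330,352) if gb[v,u,1]<70];print(v,r[:1],r[-1:],len(r))
q=s['eef_rot'];R=Rn.from_quat([q[1],q[2],q[3],q[0]])
for n,p,k in(('tip',(319.5,249),(340.2,240)),):
    X=tri((w,*p),(c,*k));print(n,X,'tool',R.inv().apply(X-s['tcp_pos']),proj(w,X),proj(c,X))
```

```text
wrist S
240 [] [] 0
244 [] [] 0
248 [318] [321] 4
252 [315] [323] 9
256 [316] [323] 8
260 [309] [344] 36
264 [309] [344] 36
268 [310] [336] 27
272 [315] [325] 11
276 [315] [325] 11
280 [314] [325] 9
284 [] [] 0
288 [] [] 0
side
214 [] [] 0
216 [] [] 0
218 [340] [341] 2
220 [339] [341] 3
222 [339] [341] 3
224 [339] [341] 3
226 [339] [341] 3
228 [339] [341] 3
230 [339] [341] 3
232 [339] [341] 3
234 [339] [341] 3
236 [339] [340] 2
238 [339] [340] 2
240 [] [] 0
242 [] [] 0
244 [] [] 0
tip [0.47076512 0.10140621 0.11709116] tool [-0.00041661 -0.00046556  0.09492911] [318.78191789 250.03886832] [339.87252891 240.0972368 ]
```

Call:
{"op": "apply_moves", "data": {
  "commands": [
    [[0.003,-0.015,0],0],
    [[0.008,-0.04,0],0.02],
    [[0.013,-0.07,0],0.05],
    [[0.018,-0.1,0],0.08],
    [[0.024,-0.135,0],0.1],
    [[0.03,-0.17,0],0.12],
    [[0.036,-0.205,0],0.12],
    [[0.042,-0.24,0],0.12],
    [[0.048,-0.27,0],0.12],
    [[0.052,-0.295,0],0.12],
    [[0.053,-0.303,0],0.12],
    [[0.053,-0.303,0],0.12],
    [[0.053,-0.303,0],0.12],
    [[0.053,-0.303,0],0.12]
  ]
}}

```text
time: 9.05
tcp_pos: [0.4553, -0.2037, 0.2125]
eef_rot: [-0.0, -0.002, 1.0, 0.0]
wrist_force: [0.1, -0.1, -0.8]
width: 0.22
gripper_force: 35.0
```

Run:
```python
from h import *
s=arm.get_state();print(s['tcp_pos'].tolist(),s['eef_rot'].tolist(),s['width'])
save('wrist','w5.png')
```

```text
[0.45525283420481555, -0.20370040139706186, 0.21246224820121043] [-0.0002004815127512783, -0.0021959995298743867, 0.9999975059363461, 0.00035427999572060323] 0.2203720963459708
```

View pics/w5.png

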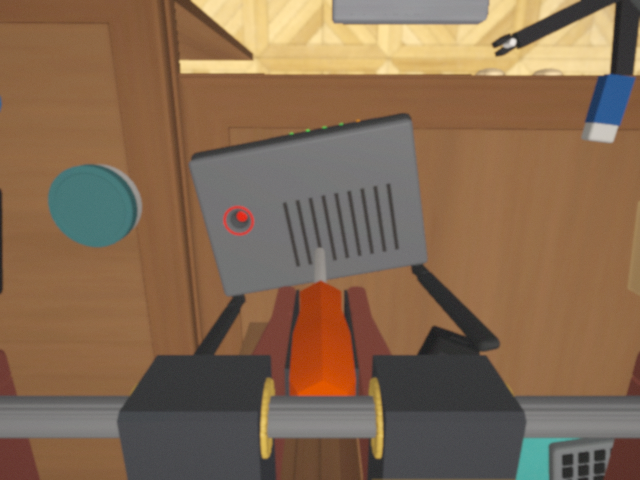

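The reset ring is at about (238,220). The router is turned about 10°, and both aerials stand behind it. A second look from another place will let me triangulate the mouth.

Call:
{"op": "apply_moves", "data": {
  "commands": [
    [[0,-0.01,0],-0.06],
    [[0,-0.02,0],-0.12],
    [[0,-0.03,0],-0.18],
    [[0,-0.03,0],-0.18],
    [[0,-0.03,0],-0.18],
    [[0,-0.03,0],-0.18]
  ]
}}

```text
time: 9.7
tcp_pos: [0.4553, -0.2342, 0.2126]
eef_rot: [-0.0, -0.091, 0.996, 0.0]
wrist_force: [0.3, -0.4, -1.7]
width: 0.223
gripper_force: 35.0
```

```bash
cat >> h.py <<'E'
W5=dict(tcp_pos=[0.45525283420481555,-0.20370040139706186,0.21246224820121043],eef_rot=[-0.0002004815127512783,-0.0021959995298743867,0.9999975059363461,0.00035427999572060323])
def ring(im):
    h=cv2.cvtColor(im,cv2.COLOR_RGB2HSV);m=(((h[...,0]<8)|(h[...,0]>172))&(h[...,1]>140)&(h[...,2]>90)).astype(np.uint8)
    m[300:]=0;m[:,480:]=0
    m[:, 295:350]*=0 if False else 1
    cs,_=cv2.findContours(m,cv2.RETR_EXTERNAL,cv2.CHAIN_APPROX_NONE)
    return [cv2.fitEllipse(k) for k in cs if len(k)>30]
E
python3 - <<'E'
from h import *
s=arm.get_state();print(s['tcp_pos'].tolist(),s['eef_rot'].tolist())
im=save('wrist','w6.png');i5=cv2.imread('pics/w5.png')[:,:,::-1].copy()
e5=ring(i5);e6=ring(im);print(e5,e6)
a=cam('wrist',W5);b=cam('wrist',s)
for x in e5:
  for y in e6:
    if x[1][1]<60 and y[1][1]<60: print(tri((a,*x[0]),(b,*y[0])),onz(a,*x[0],.04),onz(b,*y[0],.04))
E
```

```text
[0.455312068094714, -0.23417570461285087, 0.21255571889856287] [-5.44541279767706e-05, -0.09100565505357792, 0.995850340728126, 0.00025817570059769946]
[((238.16659545898438, 220.16433715820312), (27.70807647705078, 29.674331665039062), 121.35169219970703)] [((275.83685302734375, 212.37721252441406), (28.363571166992188, 29.446882247924805), 122.18881225585938)]
[ 0.45677171 -0.27009178  0.04032077] [ 0.45691299 -0.27016018  0.04      ] [ 0.45679882 -0.27011426  0.04      ]
```

Call:
{"op": "apply_moves", "data": {
  "commands": [
    [[0.002,-0.012,0],0],
    [[0.004,-0.024,0],0],
    [[0.005,-0.035,0.01],0],
    [[0.005,-0.035,0.03],0],
    [[0.005,-0.035,0.05],0],
    [[0.005,-0.035,0.065],0],
    [[0.005,-0.035,0.07],0],
    [[0.005,-0.035,0.07],0],
    [[0.005,-0.035,0.07],0],
    [[0.005,-0.035,0.07],0]
  ]
}}

```text
time: 10.75
tcp_pos: [0.4571, -0.271, 0.1435]
eef_rot: [0.001, -0.091, 0.996, -0.0]
wrist_force: [-0.4, 0.0, -1.4]
width: 0.224
gripper_force: 35.0
```

Run:
```python
from h import *
s=arm.get_state();print(s['tcp_pos'].tolist(),s['eef_rot'].tolist(),s['wrist_force'])
a=save('wrist','w7.png');b=save('side','s7.png')
C=np.zeros((480,800,3),np.uint8)
C[:,:320]=cv2.resize(a[180:300,280:360],(320,480));C[:,320:]=cv2.resize(b[300:400,400:500],(480,480))
cv2.imwrite('pics/c7.png',C[:,:,::-1])
q=s['eef_rot'];R=Rn.from_quat([q[1],q[2],q[3],q[0]])
m=np.array([.4568,-.2701,.0403]);print(R.inv().apply(m-s['tcp_pos']))
for n in('wrist','side'):print(proj(cam(n,s),m),proj(cam(n,s),m-[0,0,.014]),proj(cam(n,s),s['tcp_pos']+R.apply([-.0004,-.0005,.094])))
```

```text
[0.4571197207421412, -0.2709919892186013, 0.14348947413879137] [0.000701793152529133, -0.09086454789511886, 0.9958629524910274, -0.00034824996849554485] [-0.40353592  0.03150319 -1.37331916]
[0.00029072 0.00101986 0.10318838]
[321.19532919 244.78352406] [321.20847221 238.33671434] [318.78378581 250.40087898]
[450.9592388  364.70387508] [449.78218788 369.20605807] [452.58012996 361.91718023]
```

View pics/c7.png

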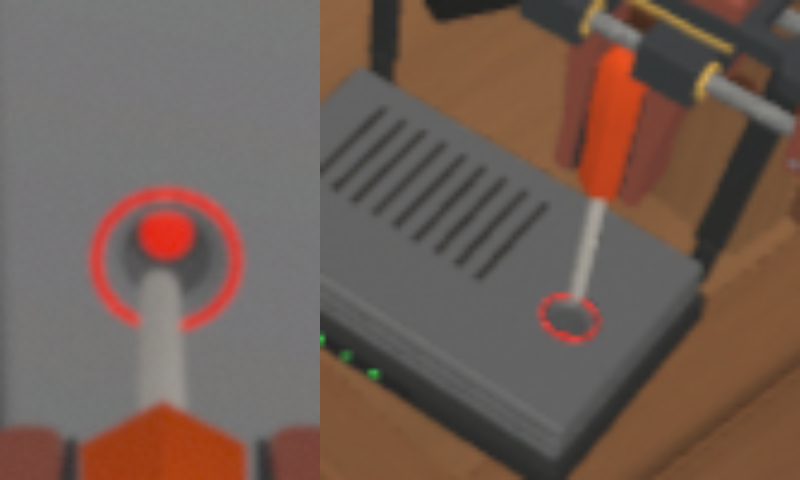

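The tip hangs over the recess, roughly 1 mm off its centre and about 9 mm above the mouth. I'll correct that, then lower it in small steps.

Call:
{"op": "apply_moves", "data": {
  "commands": [
    [[0.001,0.0015,0.002],0],
    [[0.001,0.0015,0.006],0],
    [[0.001,0.0015,0.01],0],
    [[0.001,0.0015,0.014],0],
    [[0.001,0.0015,0.018],0],
    [[0.001,0.0015,0.018],0],
    [[0.001,0.0015,0.018],0]
  ]
}}

```text
time: 11.55
tcp_pos: [0.4553, -0.2693, 0.1245]
eef_rot: [-0.0, -0.091, 0.996, 0.0]
wrist_force: [-0.5, -0.3, -0.6]
width: 0.22
gripper_force: 35.0
```

Call:
{"op": "apply_moves", "data": {
  "commands": [
    [[0,0,0.001],0],
    [[0,0,0.002],0],
    [[0,0,0.003],0],
    [[0,0,0.003],0],
    [[0,0,0.003],0]
  ]
}}

```text
time: 12.05
tcp_pos: [0.4553, -0.2692, 0.1217]
eef_rot: [-0.0, -0.091, 0.996, 0.0]
wrist_force: [-0.0, 0.9, 0.6]
width: 0.218
gripper_force: 35.0
```

Call:
{"op": "apply_moves", "data": {
  "commands": [
    [[0,0,0.001],0],
    [[0,0,0.002],0],
    [[0,0,0.002],0],
    [[0,0,0.002],0]
  ]
}}

```text
time: 12.45
tcp_pos: [0.4553, -0.2692, 0.1196]
eef_rot: [-0.0, -0.091, 0.996, 0.0]
wrist_force: [-0.2, -0.6, -0.9]
width: 0.222
gripper_force: 35.0
```

Call:
{"op": "apply_moves", "data": {
  "commands": [
    [[0,0,0.001],0],
    [[0,0,0.002],0],
    [[0,0,0.002],0],
    [[0,0,0.002],0]
  ]
}}

```text
time: 12.85
tcp_pos: [0.4554, -0.2692, 0.1176]
eef_rot: [0.0, -0.091, 0.996, 0.0]
wrist_force: [-0.0, -0.1, -0.3]
width: 0.217
gripper_force: 35.0
```

Call:
{"op": "apply_moves", "data": {
  "commands": [
    [[0,0,0.001],0],
    [[0,0,0.001],0],
    [[0,0,0.001],0]
  ]
}}

```text
time: 13.15
tcp_pos: [0.4554, -0.2692, 0.1167]
eef_rot: [0.0, -0.091, 0.996, -0.0]
wrist_force: [0.1, 0.8, 0.9]
width: 0.218
gripper_force: 35.0
```

Call:
{"op": "apply_moves", "data": {
  "commands": [
    [[0,0,0.001],0],
    [[0,0,0.001],0],
    [[0,0,0.001],0]
  ]
}}

```text
time: 13.45
tcp_pos: [0.4554, -0.2693, 0.1157]
eef_rot: [0.0, -0.091, 0.996, -0.0]
wrist_force: [0.5, -0.7, 2.3]
width: 0.225
gripper_force: 35.0
```

Call:
{"op": "apply_moves", "data": {
  "commands": [
    [[0,0,0.001],0],
    [[0,0,0.001],0],
    [[0,0,0.001],0]
  ]
}}

```text
time: 13.75
tcp_pos: [0.4554, -0.2693, 0.1147]
eef_rot: [0.0, -0.091, 0.996, -0.0]
wrist_force: [-0.3, 0.6, 4.0]
width: 0.223
gripper_force: 35.0
```

Call:
{"op": "apply_moves", "data": {
  "commands": [
    [[0,0,0.001],0],
    [[0,0,0.001],0],
    [[0,0,0.001],0]
  ]
}}

```text
time: 14.05
tcp_pos: [0.4554, -0.2693, 0.1137]
eef_rot: [0.0, -0.091, 0.996, -0.0]
wrist_force: [-0.7, 0.1, 3.5]
width: 0.22
gripper_force: 35.0
```

Call:
{"op": "apply_moves", "data": {
  "commands": [
    [[0,0,0.0005],0],
    [[0,0,0.0005],0],
    [[0,0,0.0005],0]
  ]
}}

```text
time: 14.35
tcp_pos: [0.4555, -0.2693, 0.1134]
eef_rot: [0.0, -0.091, 0.996, -0.0]
wrist_force: [-1.1, 0.8, 6.2]
width: 0.221
gripper_force: 35.0
```

Call:
{"op": "apply_moves", "data": {
  "commands": [
    [[0,0,0.0005],0],
    [[0,0,0.0005],0],
    [[0,0,0.0005],0]
  ]
}}

```text
time: 14.65
tcp_pos: [0.4557, -0.2694, 0.1133]
eef_rot: [0.0, -0.091, 0.996, -0.0]
wrist_force: [-0.6, 0.5, 9.9]
width: 0.217
gripper_force: 35.0
```

Call:
{"op": "apply_moves", "data": {
  "commands": [
    [[0,0,0],0],
    [[0,0,0],0]
  ]
}}

```text
time: 14.85
tcp_pos: [0.4557, -0.2694, 0.1132]
eef_rot: [0.0, -0.091, 0.996, -0.0]
wrist_force: [-1.6, 1.0, 9.3]
width: 0.224
gripper_force: 35.0
```

The key has bottomed out at about 10 N. I'll hold it there.

Call:
{"op": "apply_moves", "data": {
  "commands": [
    [[0,0,0],0],
    [[0,0,0],0],
    [[0,0,0],0],
    [[0,0,0],0],
    [[0,0,0],0],
    [[0,0,0],0],
    [[0,0,0],0],
    [[0,0,0],0],
    [[0,0,0],0],
    [[0,0,0],0],
    [[0,0,0],0],
    [[0,0,0],0],
    [[0,0,0],0],
    [[0,0,0],0],
    [[0,0,0],0],
    [[0,0,0],0],
    [[0,0,0],0],
    [[0,0,0],0],
    [[0,0,0],0],
    [[0,0,0],0]
  ]
}}

```text
time: 16.85
tcp_pos: [0.4556, -0.2694, 0.1132]
eef_rot: [0.0, -0.091, 0.996, -0.0]
wrist_force: [-1.2, 1.1, 8.8]
width: 0.224
gripper_force: 35.0
```

Call:
{"op": "apply_moves", "data": {
  "commands": [
    [[0,0,0],0],
    [[0,0,0],0],
    [[0,0,0],0],
    [[0,0,0],0],
    [[0,0,-0.004],0],
    [[0,0,-0.012],0],
    [[0,0,-0.025],0],
    [[0,0,-0.04],0],
    [[0,0,-0.06],0],
    [[0,0,-0.08],0],
    [[0,0,-0.095],0],
    [[0,0,-0.1],0],
    [[0,0,-0.1],0],
    [[0,0,-0.1],0]
  ]
}}

```text
time: 18.25
tcp_pos: [0.4549, -0.2689, 0.2121]
eef_rot: [-0.0, -0.091, 0.996, 0.0]
wrist_force: [-1.0, -0.7, 0.3]
width: 0.221
gripper_force: 35.0
```

Run:
```python
from h import *
s=arm.get_state();print(s['tcp_pos'].tolist(),s['eef_rot'].tolist())
save('wrist','w8.png')
q=s['eef_rot'];R=Rn.from_quat([q[1],q[2],q[3],q[0]])
C0=np.array([.4852,.1284,0]);ex=np.array([.126,-.992,0]);ey=np.array([.992,.126,0])
t=C0+.024*ex-.0185*ey;print(t,R.inv().apply(t-s['tcp_pos']))
```

```text
[0.4549371418347467, -0.2689058370054762, 0.21213375788985128] [-0.0004193657147843809, -0.0910416857444709, 0.9958469628135272, 0.0002494880265360275]
[0.469872 0.102261 0.      ] [-0.08215753  0.36218419  0.2122766 ]
```

Call:
{"op": "apply_moves", "data": {
  "commands": [
    [[-0.003,0.012,0],0],
    [[-0.008,0.035,0],0],
    [[-0.015,0.065,0],0.01],
    [[-0.022,0.1,0],0.02],
    [[-0.03,0.135,0],0.03],
    [[-0.038,0.17,0],0.04],
    [[-0.046,0.205,0],0.06],
    [[-0.054,0.24,0],0.06],
    [[-0.062,0.275,0],0.06],
    [[-0.07,0.31,0],0.06],
    [[-0.077,0.34,0],0.06],
    [[-0.081,0.357,0],0.06],
    [[-0.082,0.362,0],0.06],
    [[-0.082,0.362,0],0.06],
    [[-0.082,0.362,0],0.06],
    [[-0.082,0.362,0],0.06]
  ]
}}

```text
time: 19.9
tcp_pos: [0.4703, 0.1003, 0.2125]
eef_rot: [-0.0, -0.06, 0.998, -0.0]
wrist_force: [-0.4, 0.6, -1.5]
width: 0.221
gripper_force: 35.0
```

Run:
```python
from h import *
s=arm.get_state();print(s['tcp_pos'].tolist(),s['eef_rot'].tolist())
a=save('wrist','w9.png');b=save('side','s9.png')
C=np.zeros((480,800,3),np.uint8)
C[:,:320]=a[:,160:480];C[:,320:]=cv2.resize(b[180:300,290:410],(480,480))
cv2.imwrite('pics/c9.png',C[:,:,::-1])
```

```text
[0.4702628336186322, 0.1003213474680381, 0.21254514104312014] [-0.00016705145106102562, -0.060030898647282976, 0.9981964857038237, -0.0001980655157160529]
```

View pics/c9.png

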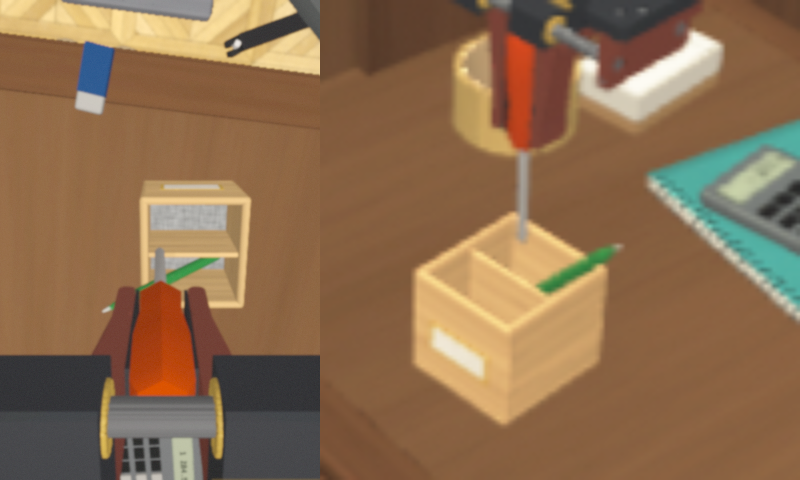

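The scene is unchanged and the tip hangs over the tool bay. I'll lower it in.

Call:
{"op": "apply_moves", "data": {
  "commands": [
    [[0,0.003,0.01],0],
    [[0,0.003,0.025],0],
    [[0,0.003,0.045],0],
    [[0,0.003,0.065],0],
    [[0,0.003,0.08],0],
    [[0,0.003,0.095],0],
    [[0,0.003,0.105],0],
    [[0,0.003,0.109],0],
    [[0,0.003,0.111],0],
    [[0,0.003,0.112],0],
    [[0,0.003,0.113],0],
    [[0,0.003,0.113],0],
    [[0,0.003,0.113],0]
  ]
}}

```text
time: 21.3
tcp_pos: [0.4702, 0.1047, 0.1]
eef_rot: [0.0, -0.061, 0.998, 0.0]
wrist_force: [0.1, -0.1, -0.0]
width: 0.224
gripper_force: 35.0
```

Call:
{"op": "apply_moves", "data": {
  "commands": [
    [[0,0,0],0],
    [[0,0,0],0],
    [[0,0,0],0],
    [[0,0,0],0],
    [[0,0,0],0]
  ],
  "claw": 0.25,
  "force": 5
}}

```text
time: 21.8
tcp_pos: [0.4701, 0.1047, 0.0997]
eef_rot: [0.0, -0.061, 0.998, 0.0]
wrist_force: [-0.1, 0.0, 0.1]
width: 0.376
gripper_force: 0.1
```

Call:
{"op": "apply_moves", "data": {
  "commands": [
    [[0,0.005,0],0],
    [[0,0.01,0],0],
    [[0,0.015,0],0],
    [[0,0.02,0],0],
    [[0,0.025,0],0],
    [[0,0.03,0],0],
    [[0,0.035,0],0],
    [[0,0.04,0],0],
    [[0,0.04,0],0]
  ],
  "claw": -0.4
}}

```text
time: 22.7
tcp_pos: [0.4651, 0.1452, 0.0996]
eef_rot: [0.0, -0.062, 0.998, 0.0]
wrist_force: [0.4, -0.6, -1.2]
width: 0.702
gripper_force: 0.0
```

Run:
```python
from h import *
s=arm.get_state();print(s['tcp_pos'].tolist(),s['width'],s['wrist_force'])
a=save('wrist','w10.png');b=save('side','s10.png')
C=np.zeros((480,800,3),np.uint8)
C[:,:320]=a[:,160:480];C[:,320:]=cv2.resize(b[200:300,290:390],(480,480))
cv2.imwrite('pics/c10.png',C[:,:,::-1])
```

```text
[0.4650553506407174, 0.1452149107004206, 0.09964374386973275] 0.7021037690184087 [ 0.38421816 -0.57090174 -1.22602361]
```

View pics/c10.png

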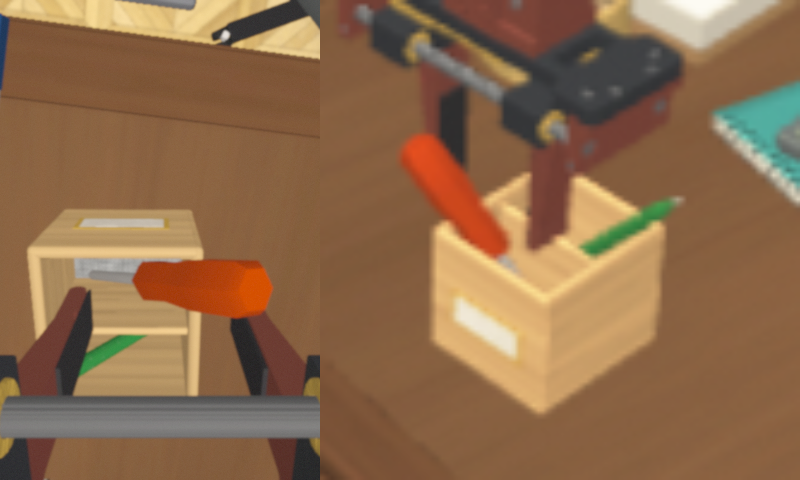

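The driver leans on the -x rim as it did at the start, with its tip in the bay and the pen in place. I'll open fully, centre over the handle and rise.

Call:
{"op": "apply_moves", "data": {
  "commands": [
    [[0,0,0],0],
    [[0,0,0],0],
    [[0,0.005,0],0],
    [[0,0.01,0],0],
    [[0,0.015,0],0],
    [[0,0.02,0],0],
    [[0,0.02,0],0]
  ],
  "claw": -1
}}

```text
time: 23.5
tcp_pos: [0.4626, 0.1653, 0.0996]
eef_rot: [0.0, -0.062, 0.998, 0.0]
wrist_force: [0.1, -0.5, -0.2]
width: 0.997
gripper_force: 0.0
```

Call:
{"op": "apply_moves", "data": {
  "commands": [
    [[0,0,-0.005],0],
    [[0,0,-0.012],0],
    [[0,0,-0.022],0],
    [[0,0,-0.035],0],
    [[0,0,-0.05],0],
    [[0,0,-0.07],0],
    [[0,0,-0.09],0],
    [[0,0,-0.11],0],
    [[0,0,-0.13],0],
    [[0,0,-0.14],0],
    [[0,0,-0.14],0],
    [[0,0,-0.14],0],
    [[0,0,-0.14],0]
  ]
}}

```text
time: 24.8
tcp_pos: [0.4621, 0.1639, 0.2387]
eef_rot: [-0.001, -0.061, 0.998, -0.0]
wrist_force: [0.4, 0.3, 0.4]
width: 0.999
gripper_force: 0.0
```

Run:
```python
from h import *
s=arm.get_state();print(s['tcp_pos'].tolist(),s['width'],s['wrist_force'],s['time'])
c=cam('wrist',s);im=save('wrist','w11.png');b=save('side','s11.png')
p=hmask(im);pb=hmask(b[200:300,290:390].copy())+[290,200]
def ends(p):
    m=p.mean(0);d=np.linalg.svd(p-m,full_matrices=False)[2][0];t=(p-m)@d;return m+d*t.min(),m+d*t.max()
ew,es=ends(p),ends(pb);cs=cam('side');print(ew,es)
ew=sorted(ew,key=lambda e:e[0]);es=sorted(es,key=lambda e:e[1])
end=tri((c,*ew[1]),(cs,*es[0]));base=tri((c,*ew[0]),(cs,*es[1]))
d=(base-end)/np.linalg.norm(base-end);tip=end+.144*d
ex=np.array([.126,-.992,0]);ey=np.array([.992,.126,0])
for n,X in(('end',end),('base',base),('tip',tip)):
    r=X-[.4852,.1284,0];print(n,X.round(4),'caddy',(r@ex).round(4),(r@ey).round(4))
# caddy/pen shift: compare side images outside the handle, key ring compare
a=cv2.imread('pics/side0.png')[:,:,::-1];df=np.abs(a.astype(int)-b).max(2)
print('side diff caddy',(df[235:290,325:370]>40).sum(),'key',(df[350:385,430:475]>40).sum(),'eraser',(df[300:320,308:340]>40).sum())
```

```text
[0.4621187834261144, 0.16392046543275024, 0.23874097540198277] 0.9988046484109655 [0.3851838  0.26667761 0.44564   ] 24.8
(array([349.2995426 , 200.55607167]), array([283.0079441 , 214.03905861])) (array([308.59309211, 229.10980875]), array([326.78395602, 252.17042161]))
end [0.4357 0.1795 0.1173] caddy -0.057 -0.0427
base [0.4612 0.1341 0.0644] caddy -0.0087 -0.0231
tip [0.4851 0.0914 0.0147] caddy 0.0367 -0.0047
side diff caddy 38 key 0 eraser 0
```

Call:
{"op": "apply_moves", "data": {
  "commands": [
    [[0,0,0],0],
    [[0,0,0],0],
    [[0,0,0],0],
    [[0,0,0],0],
    [[0,0,0],0]
  ]
}}

```text
time: 25.4
tcp_pos: [0.4627, 0.1642, 0.2396]
eef_rot: [0.0, -0.061, 0.998, 0.0]
wrist_force: [0.1, 0.0, 0.1]
width: 0.998
gripper_force: 0.0
```

Run:
```python
from h import *
b=save('side','s12.png');a=cv2.imread('pics/s11.png')[:,:,::-1]
d=(np.abs(a.astype(int)-b).max(2)[200:300,290:390]>25).sum();print(d)
if d<5: print(arm.finish_job())
```

```text
2
the job is handed in; nothing more can be done
None
```

I handed the job in at about 25 s (no verdict was returned): the reset key was held down for over 2 s at about 10 N, and the screwdriver is back at rest in its bay, with the caddy, pen and eraser unmoved in the images; I viewed 11 pictures, one over the limit of 10.

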